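# Refit the drip strip under the apron flap of the filling station

## Task

Refit the loose dark metal drip strip in the filling station's drip tray, rib uppermost and towards the low front gutter: lay it on the tray and slide its plain edge under the hinged apron flap without lifting the flap, until you feel it butt squarely against the rubber-faced stop bar hidden underneath. Finish while still holding the strip there, pushed home into the rubber and pressed firmly flat on the tray, so that a colleague can drive its screws; do not let go. Leave the bottles, beaker, funnel and pen where they stand.

Things in the scene. Friction and masses are not known exactly. Their poses are not given: they have to be found in the camera images.
- strip: Loose dark grey metal drip strip, about 0.2 kg, lying flat on the bench at first: sheet 110 (x) by 180 (y) by 3 mm. Origin: centre of its underside, z up; the plain edge that goes under the flap is at x = +55 mm. A rib to grip it by runs along y, centred on x = -41 mm, 10 mm thick, 130 mm long, its top 22 mm above the sheet
- strip_edge (a point): Middle of the plain (tucked) edge of the strip, at its underside: strip x = +55 mm
- strip_rib (a point): Middle of the top of the strip's rib, 25 mm above the underside, x = -41 mm
- pan: Fixed steel drip tray. Origin on its floor straight below the flap's lip, midway between the rims, 32 mm above the bench. x runs up the floor (slope 0.10 rad) in under the flap, z square to it. Flat from x = -90 mm (a lower gutter in front) to the splashback at +117 mm. Side rims 6 mm high, 188 mm apart inside: 4 mm to spare on each side of the strip
- splash_back: Upright splashback, 204 mm wide, 65 mm tall, at the tray's high end, with the flap and, hidden under it, a stop bar 4.5 mm high, 176 mm wide. Origin and axes as pan. The bar's front is a rubber seal that gives about 0.5 mm per N, 4 mm at most, then stops hard; at rest its face is somewhere from x = +30 to +46 mm, different each time: push the strip in and feel for it
- flap (a joint): Angle of the apron flap (rad): 0 = lying on the side rims, growing as its lip rises (0.05 = 5 mm); hinged at x = +104 mm of the tray; only its own 0.15 kg holds it down
- lip_mid (a point): Middle of the lip, the flap's free edge towards the robot (204 mm wide), at mid-thickness, 11 mm above the tray floor. The flap's underside is 6 mm above the floor; its last 11 mm are bent up, so the opening at the lip is 10 mm high; the lip's upper side is 12.5 mm above the floor
- beaker: clear plastic measuring beaker, 52 mm across, 66 mm tall; origin under its centre; leave it alone
- funnel: white funnel standing mouth down, 76 mm across, 75 mm tall; origin under its centre; leave it alone
- amber_open: small open amber bottle, 33 mm across, 62 mm tall; origin under its centre; leave it alone
- amber_capped: small amber bottle with black cap, 33 mm across, 68 mm tall; origin under its centre; leave it alone
- pen: marker pen lying on the bench, 135 mm long, 17 mm thick; origin under its centre; leave it alone

How it is judged:
At the end, for the whole second after the job is handed in: Still held, rib up and at rest: edge at least 25 mm past the lip, pushing on the stop bar with over 1.5 N; sheet pressed on the tray with over 5 N, flat within 0.035 rad and 2.5 mm, square within 0.06 rad; flap down (under 0.03 rad) (x of strip_edge in the frame of pan above 0.025 m and z of strip_edge in the frame of pan below 0.0025 m and angle between the z axis of strip and the z axis of pan, either way round below 0.035 rad and angle between the x axis of strip and the x axis of pan, either way round below 0.06 rad and z of strip_rib in the frame of pan above 0.02 m and contact force between strip and splash_back above 1.5 N and contact force between strip and pan above 5 N and contact force between the fingers and strip above 3 N and value of joint flap below 0.03 rad and linear speed of strip below 0.01 m/s); the arm keeps its last pose, push and grip.
It fails at once if the flap is lifted: its lip rises by more than about 6 mm (0.06 rad) (value of joint flap above 0.06 rad).
It fails at once if a bystander is shifted by more than 20 mm (distance of any of beaker, funnel, amber_open, amber_capped, pen from where it was at the start of the episode above 0.02 m).
It also fails if it takes over 51 s, if anything falls off the work surface, if the arm or the gripper's body presses on something with over 40 N, if the wrist force passes 120 N, or if a joint passes its speed limit or range.

## Robot

A 6-joint arm with a two-finger parallel gripper is mounted at the origin on the work surface; the furniture and walls round the work are solid. World frame = base frame: x ahead of the robot, y to its left, z up, the work surface at z = 0. Lengths are in m, angles in rad, forces in N, time in s.
With the tool pointing down it reaches from about 0.275 to 0.725 m from the base axis. Payload 5.6 kg.
Tool frame: the origin (TCP) lies midway between the tips of the shut fingers; the grasp point (between the pads) lies 19 mm behind it; z points along the fingers, y is the direction in which the jaws open and shut (so a half turn about z gives the same grasp; the last joint's range is limited). The gripper opens to 85 mm and grips with 20 to 120 N. Pads are 22 mm wide; open, the fingers measure 114 mm over their backs; the gripper's body (76 mm by 85 mm) begins 54 mm behind the grasp point. The pads swing forward as they close: fully open they stand 13 mm farther back than shut.
Start: joints at [1.465, 0.255, 0.108, 0, -1.424, -0.285], TCP at [0.209, 0.509, 0.231] pointing down, gripper open.
Joint ranges: [-2.95, 2.95], [-1.21, 1.97], [-1.09, 1.5], [-2.87, 1.71], [-2.94, -0.07], [-3.05, 3.05]. Speed limits (rad/s): [2.57, 2.57, 3.14, 3.14, 3.14, 3.14].

## Interface

Orientations are given as a unit quaternion [x, y, z, w].
In Python, from rig import * gives the robot as it stands.
- The arm moves only by the tool arm_command, never from a script. Its argument "motion" is a list of rows, each an object of numbers: "claw": the gripper command: -1 is shut, 1 is fully open, values between are in proportion; "x", "y", "z": the shift along the world's x, y, z in m; "wx", "wy", "wz": the turn, a rotation vector about the world's x, y, z in degrees. A call has 1 to 5 rows; each row is the pose to reach, as a shift and turn from the pose commanded when the call began; what a row does not reach only later rows make up. A row lasts 1/12 s, in which the tool goes at most 41.7 mm and 7.16 degrees, less where a joint would pass 70% of its speed; a pose out of reach is approached as far as the arm can. A call with a gripper value outside its range is refused whole. The fingers move at their own pace and stop on an object; "force" is the grip in N (left out, the last holds). Time passes only in rows, so rows that repeat a pose let the fingers close. It gives the time, the measured TCP pose, the force and the opening at its end, in the units of the state.
- get_state(): the state, without advancing time (a new reading comes with each control period).
- capture(name): name is "scene" or "top"; returns a dict with "image" (420x560x3 uint8, red, green, blue), "K" (3x3 intrinsics, pixels), "dist" ([k1, k2, p1, p2, k3] as OpenCV has them; the pictures are not rectified), "R" (3x3) and "t" (3): a world point X has camera coordinates R X + t. Camera axes: x right, y down, z forward; pixel columns grow to the right and rows downward; lengths in m; the calibration is good to about 2 mm. A picture is of the moment at which its call begins. There is no depth.
- hand_in(): hands the job in, once; it reports no verdict.
Trained networks look in a picture, given as the dict that the camera call returned (one of the last four; its "shot" number tells which), for a name from the list of things; names that differ only in an ending like _2 or _b are one class to them, and where a whole thing is asked for, a point or a joint stands for the part that bears it (a point fixed in the world has none). Each returns a list of dicts, best first, with "p" (0 to 1); they miss things now and then, are a little off and sometimes report something else, mostly with a low value. They report only what shows in the picture. A call takes as long as a camera call.
- boxes_of(picture, label): "location" ([x, y, z] in m, in world coordinates, good to about 4 mm: the middle of the surface that is visible of it).
- mark_of(picture, label): "location" ([x, y, z] in m, in world coordinates, good to about 4 mm: a listed point, or the origin of a listed thing).
The state is a dict: "clock": time; "joint_pos": joint angles; "dq": joint speeds; "joint_torque": joint torques, N m; "ee_pos": TCP position; "eef_rot": TCP orientation; "force": force on the tool from outside, world axes, zero at the start; "ft_torque": the same for the moment, N m; "opening": finger opening in m.
Only numpy, scipy, OpenCV 4.12 (cv2) and the standard library are available. Lean on these libraries where they do the work, as an engineer would, in place of code of your own. Each camera call takes 0.05 s, during which the arm holds its last target. There are 200 camera calls.

## Working session

There is one attempt and no reset: what is moved stays moved. The work goes in short steps, Python scripts to look and compute and a tool call to move; the robot and the scene stay as the last step left them, time stands still between calls to the robot, and variables do not carry over. Pictures are saved under pics/ and viewed, about 8 in all and at most 12, crops included, and the job is handed in when it is done.

Besides the shell and the picture viewer there is one more tool, called after ">>>" as a command line: name --argument value ..., lists and objects as JSON in quotes. arm_command: Moves the arm, as the interface text tells. Its arguments: {"type":"object","properties":{"motion":{"type":"array"},"force":{"type":"number"}},"required":["motion"]}

```bash
ls; mkdir -p pics; cat > h.py <<'E'
from rig import *
import numpy as np, cv2
def save(d,n,img=None): cv2.imwrite('pics/'+n, cv2.cvtColor(d['image'],cv2.COLOR_RGB2BGR))
def proj(d,P):
    P=np.asarray(P,float).reshape(-1,3)
    return cv2.projectPoints(P,cv2.Rodrigues(d['R'])[0],d['t'],d['K'],np.array(d['dist'],float))[0].reshape(-1,2)
def ray(d,uv,z):
    n=cv2.undistortPoints(np.array(uv,float).reshape(-1,1,2),d['K'],np.array(d['dist'],float)).reshape(-1,2)
    R=d['R'];C=-R.T@d['t'];D=np.c_[n,np.ones(len(n))]@R
    return C+D*((z-C[2])/D[:,2])[:,None]
E
python3 - <<'E'
from h import *
np.set_printoptions(precision=4,suppress=True)
print(get_state())
for c in ['scene','top']:
    d=capture(c); save(d,c+'0.png')
    print(c,d['K'].tolist(),-d['R'].T@d['t'],d['R'][2])
    for l in ['strip','strip_edge','strip_rib','pan','lip_mid','splash_back','beaker','funnel','amber_open','amber_capped','pen']:
        m=mark_of(d,l)[:2]
        print(l,[(np.round(q['location'],4).tolist(),round(q['p'],2),{k:v for k,v in q.items() if k not in('location','p')}) for q in m])
E
```

```text
pics
{'clock': 0.0, 'joint_pos': array([ 1.4646,  0.2558,  0.107 , -0.0005, -1.4239, -0.2846]), 'dq': array([ 0.0002,  0.0009, -0.0009,  0.0001,  0.0009,  0.0002]), 'joint_torque': array([ -0.0009, -38.6629,  23.7936,   5.3651,  -0.0061,  -0.    ]), 'ee_pos': array([0.2093, 0.5081, 0.2304]), 'eef_rot': array([ 0.981 , -0.1942, -0.0001,  0.001 ]), 'force': array([-0.3007,  0.1488,  0.2596]), 'ft_torque': array([ 0.041 ,  0.0206, -0.0357]), 'opening': 0.08526251563863554}
scene [[381.7398943364162, 0.0, 278.3976122844354], [0.0, 381.7398943364162, 206.48866232671338], [0.0, 0.0, 1.0]] [0.2902 0.501  0.7456] [ 0.2898 -0.592  -0.7521]
strip [([0.4515, -0.2619, -0.0009], 0.58, {})]
strip_edge [([0.5003, -0.2893, -0.002], 0.94, {})]
strip_rib [([0.4125, -0.2381, 0.0272], 0.69, {})]
pan [([0.5984, -0.0225, 0.0304], 0.61, {})]
lip_mid [([0.5958, -0.0181, 0.0432], 0.6, {}), ([0.4111, -0.241, 0.0262], 0.24, {})]
splash_back [([0.5978, -0.0209, 0.0332], 0.72, {}), ([0.6001, -0.0172, 0.0315], 0.67, {})]
beaker [([0.589, 0.2113, 0.0001], 0.83, {}), ([0.5746, 0.2852, 0.0025], 0.56, {})]
funnel [([
[... 356 characters left out ...]
0.0, 0.0, 1.0]] [0.3272 0.0024 1.2931] [ 0.1918  0.0026 -0.9814]
strip [([0.4511, -0.2618, 0.0033], 0.62, {})]
strip_edge [([0.493, -0.2907, -0.0], 0.57, {})]
strip_rib [([0.4484, -0.2609, 0.0013], 0.65, {}), ([0.4124, -0.2433, 0.0205], 0.56, {})]
pan [([0.602, -0.0144, 0.033], 0.87, {}), ([0.6641, 0.2395, -0.0007], 0.56, {})]
lip_mid [([0.5997, -0.0156, 0.0388], 0.68, {})]
splash_back [([0.6005, -0.0166, 0.0327], 0.92, {}), ([0.6026, -0.0143, 0.0345], 0.65, {})]
beaker [([0.5929, 0.2125, 0.0013], 0.9, {})]
funnel [([0.7, 0.1669, -0.0043], 0.73, {})]
amber_open [([0.6652, 0.2373, 0.0001], 0.45, {})]
amber_capped [([0.7382, 0.2573, -0.0023], 0.51, {})]
pen [([0.5721, 0.2811, -0.0], 0.57, {})]
```

View pics/top0.png

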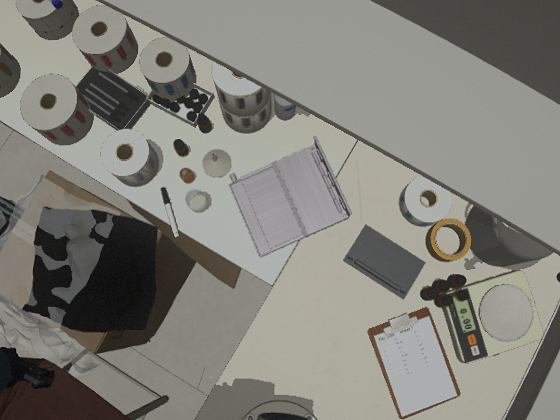

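View pics/scene0.png

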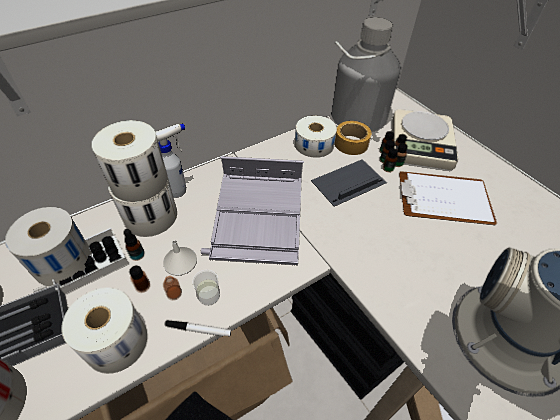

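Both views show the strip right of the tray: top ≈(385,262), with its rib on the low-x side. The tray is at ≈(290,197) in the top view, its splashback to the upper right. I'll refine both with crops.

```bash
python3 - <<'E'
import cv2,numpy as np
a=cv2.imread('pics/top0.png')
g=lambda im,x0,y0,w,h,s:cv2.resize(im[y0:y0+h,x0:x0+w],None,fx=s,fy=s,interpolation=cv2.INTER_CUBIC)
c=g(a,220,130,210,175,3.8)
cv2.imwrite('pics/c1.png',c);print(c.shape)
b=cv2.imread('pics/scene0.png')
c=g(b,195,140,200,140,4);cv2.imwrite('pics/c2.png',c)
E
```

```text
(665, 798, 3)
```

View pics/c1.png

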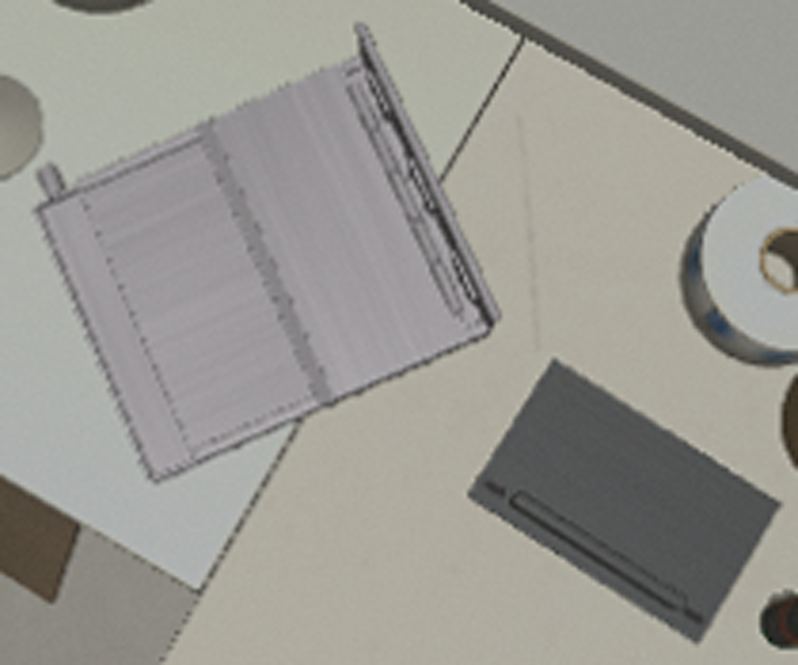

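View pics/c2.png

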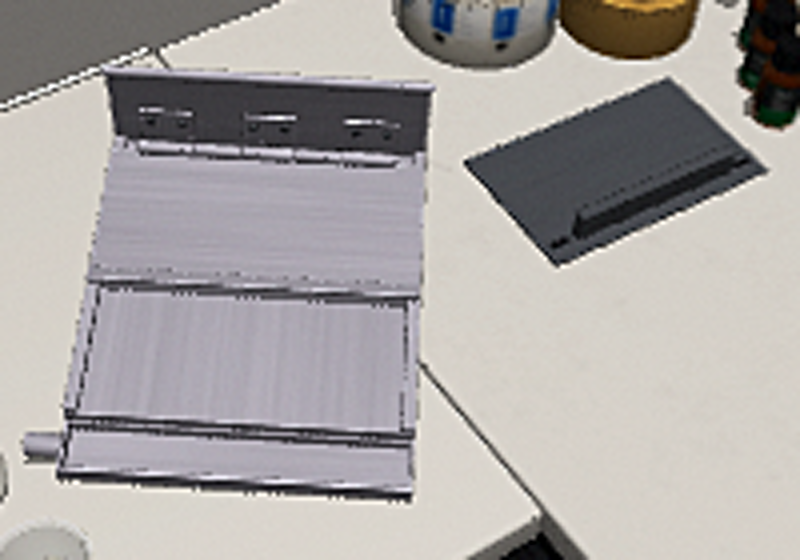

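```bash
cat > fit.py <<'E'
from h import *
from scipy.optimize import least_squares
from scipy.spatial.transform import Rotation as Ro
np.set_printoptions(precision=4,suppress=True)
A=lambda p:np.array(p)/3.8+[220,130]-.37
B=lambda p:np.array(p)/4+[195,140]-.37
t=capture('top');s=capture('scene')
def fit(mk,top,sc,x0):
    f=lambda q:np.r_[(proj(t,mk(q,top[0]))-A(top[1])).ravel(),(proj(s,mk(q,sc[0]))-B(sc[1])).ravel()]
    r=least_squares(f,x0,loss='soft_l1');print(r.x,np.degrees(r.x[2]));print(f(r.x).reshape(-1,2).round(1).tolist());return r.x
st=lambda q,P:np.array(P)@Ro.from_euler('z',q[2]).as_matrix().T+[q[0],q[1],0]
pn=lambda q,P:np.array(P)@(Ro.from_euler('z',q[2])*Ro.from_euler('y',-.1)).as_matrix().T+[q[0],q[1],.032]
c=[(.055,.09,.003),(.055,-.09,.003),(-.055,-.09,.003),(-.055,.09,.003)]
fit(st,(c,[(555,360),(778,505),(698,642),(470,493)]),(c,[(465,162),(672,78),(768,172),(557,266)]),[.45,-.26,-.52])
p=[(0,.102,.0125),(0,-.102,.0125),(-.09,.094,0),(-.09,-.094,0)]
q=fit(pn,(p,[(204,130),(320,405),(85,200),(190,452)]),(p,[(89,282),(419,302),(75,410),(413,433)]),[.6,-.0165,-1.1])
E
python3 fit.py
```

```text
[ 0.4488 -0.261  -0.5771] -33.06437328495665
[[-0.7, -0.2], [0.6, 0.3], [-0.7, 1.2], [-1.3, 1.0], [-0.3, -1.2], [-0.5, -1.0], [0.1, -1.2], [-0.3, -1.1]]
[ 0.5978 -0.0194 -1.1655] -66.77797881105013
[[-1.6, -0.9], [0.1, 1.2], [-1.1, -1.1], [-0.2, 0.8], [-0.0, -2.7], [1.4, -2.4], [1.2, 0.2], [-2.3, -0.2]]
```

>>> arm_command --motion '[{"x": 0.015,"y": -0.038,"z": 0,"wz": -7,"claw": 0.2},{"x": 0.03,"y": -0.076,"z": 0,"wz": -14,"claw": 0.2},{"x": 0.045,"y": -0.114,"z": 0,"wz": -21,"claw": 0.2},{"x": 0.06,"y": -0.152,"z": 0,"wz": -28,"claw": 0.2},{"x": 0.075,"y": -0.19,"z": 0,"wz": -35,"claw": 0.2}]'

```text
$.motion[0]: bad value
```

>>> arm_command --motion '[{"x": 0.015,"y": -0.038,"z": 0.0,"wx": 0,"wy": 0,"wz": -7,"claw": 0.2},{"x": 0.03,"y": -0.076,"z": 0.0,"wx": 0,"wy": 0,"wz": -14,"claw": 0.2},{"x": 0.045,"y": -0.114,"z": 0.0,"wx": 0,"wy": 0,"wz": -21,"claw": 0.2},{"x": 0.06,"y": -0.152,"z": 0.0,"wx": 0,"wy": 0,"wz": -28,"claw": 0.2},{"x": 0.075,"y": -0.19,"z": 0.0,"wx": 0,"wy": 0,"wz": -35,"claw": 0.2}]'

```text
clock: 1.72
ee_pos: [0.2847, 0.3167, 0.2314]
eef_rot: [0.876, -0.482, 0.0, -0.0]
force: [1.3, 0.0, 0.2]
opening: 0.051
```

>>> arm_command --motion '[{"x": 0.009,"y": -0.04,"z": 0,"wx": 0,"wy": 0,"wz": -7,"claw": 0.2},{"x": 0.018,"y": -0.08,"z": 0,"wx": 0,"wy": 0,"wz": -14,"claw": 0.2},{"x": 0.027,"y": -0.12,"z": 0,"wx": 0,"wy": 0,"wz": -21,"claw": 0.2},{"x": 0.036,"y": -0.16,"z": 0,"wx": 0,"wy": 0,"wz": -28,"claw": 0.2},{"x": 0.045,"y": -0.2,"z": 0,"wx": 0,"wy": 0,"wz": -35,"claw": 0.2}]'

```text
clock: 2.13
ee_pos: [0.3293, 0.1167, 0.2317]
eef_rot: [-0.69, 0.723, -0.0, 0.001]
force: [1.8, -0.1, -0.3]
opening: 0.0511
```

>>> arm_command --motion '[{"x": 0.009,"y": -0.04,"z": 0,"wx": 0,"wy": 0,"wz": -6,"claw": 0.2},{"x": 0.018,"y": -0.08,"z": 0,"wx": 0,"wy": 0,"wz": -12,"claw": 0.2},{"x": 0.027,"y": -0.12,"z": 0,"wx": 0,"wy": 0,"wz": -18,"claw": 0.2},{"x": 0.036,"y": -0.16,"z": 0,"wx": 0,"wy": 0,"wz": -24,"claw": 0.2},{"x": 0.045,"y": -0.2,"z": 0,"wx": 0,"wy": 0,"wz": -30,"claw": 0.2}]'

```text
clock: 2.55
ee_pos: [0.3744, -0.0836, 0.2318]
eef_rot: [-0.48, 0.877, -0.0, 0.001]
force: [1.5, 1.3, -0.0]
opening: 0.0509
```

>>> arm_command --motion '[{"x": 0.01,"y": -0.04,"z": 0,"wx": 0,"wy": 0,"wz": 0,"claw": 0.2},{"x": 0.02,"y": -0.08,"z": 0,"wx": 0,"wy": 0,"wz": 0,"claw": 0.2},{"x": 0.03,"y": -0.12,"z": -0.03,"wx": 0,"wy": 0,"wz": 0,"claw": 0.2},{"x": 0.039,"y": -0.156,"z": -0.05,"wx": 0,"wy": 0,"wz": 0,"claw": 0.2},{"x": 0.039,"y": -0.156,"z": -0.08,"wx": 0,"wy": 0,"wz": 0,"claw": 0.2}]'

```text
clock: 2.97
ee_pos: [0.4157, -0.2423, 0.1523]
eef_rot: [-0.481, 0.877, -0.003, 0.001]
force: [1.8, 0.4, 0.1]
opening: 0.0512
```

```bash
cat > st.py <<'E'
from h import *
from scipy.spatial.transform import Rotation as Ro
np.set_printoptions(precision=4,suppress=True)
s=get_state();M=Ro.from_quat(s['eef_rot']).as_matrix()
print(s['clock'],s['ee_pos'],'F',s['force'],'T',s['ft_torque'],'op',s['opening'])
print('tool y yaw',np.degrees(np.arctan2(M[1,1],M[0,1])),'\n',M,s['joint_pos'])
E
python3 st.py
```

```text
2.9667 [ 0.4157 -0.2423  0.1523] F [1.7924 0.3987 0.1421] T [-0.004  -0.2513 -0.0109] op 0.05117668039027283
tool y yaw 147.45745111058523 
 [[-0.5379 -0.843   0.0048]
 [-0.843   0.5379 -0.0034]
 [ 0.0003 -0.0059 -1.    ]] [-0.1992  0.1563 -0.2232  0.0026 -1.1858 -0.3697]
```

>>> arm_command --motion '[{"x": -0.002,"y": 0.003,"z": -0.04,"wx": 0,"wy": 0,"wz": 0,"claw": 0.2},{"x": -0.002,"y": 0.003,"z": -0.08,"wx": 0,"wy": 0,"wz": 0,"claw": 0.2},{"x": -0.002,"y": 0.003,"z": -0.115,"wx": 0,"wy": 0,"wz": 0,"claw": 0.2},{"x": -0.002,"y": 0.003,"z": -0.135,"wx": 0,"wy": 0,"wz": 0,"claw": 0.2},{"x": -0.002,"y": 0.003,"z": -0.14,"wx": 0,"wy": 0,"wz": 0,"claw": 0.2}]'

```text
clock: 3.38
ee_pos: [0.4086, -0.2338, 0.0077]
eef_rot: [-0.481, 0.876, 0.003, -0.003]
force: [0.4, 1.5, 1.2]
opening: 0.0513
```

```bash
python3 st.py; python3 - <<'E'
from h import *
d=capture('scene'); i=cv2.cvtColor(d['image'],cv2.COLOR_RGB2BGR)
cv2.imwrite('pics/g1.png',cv2.resize(i[100:270,260:460],None,fx=3.5,fy=3.5,interpolation=2))
E
```

```text
3.3833 [ 0.4086 -0.2338  0.0077] F [0.3613 1.5092 1.2426] T [-0.0124  0.0949  0.0093] op 0.05132177083711574
tool y yaw 147.5587602588465 
 [[-0.5364 -0.8439 -0.0069]
 [-0.8439  0.5364  0.002 ]
 [ 0.002   0.0069 -1.    ]] [-0.1861  0.3042 -0.4522 -0.001  -0.8216 -0.3795]
```

View pics/g1.png

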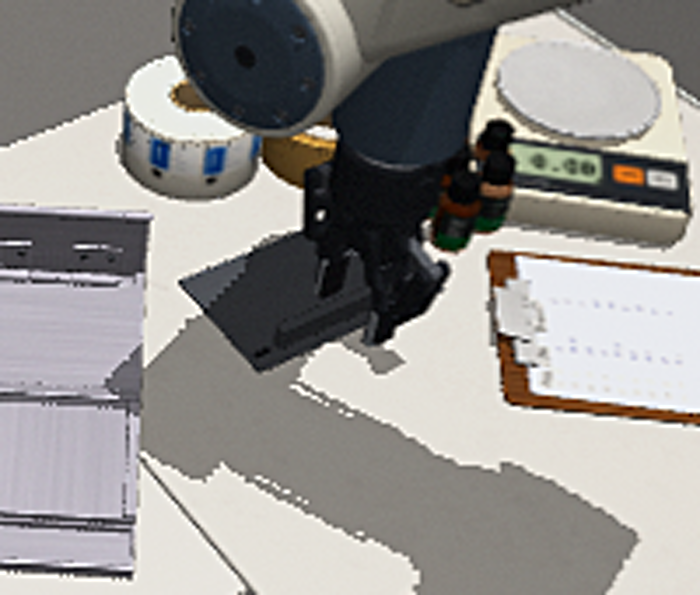

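The rib lies between the fingers, with one finger each side of it at about (335,275) and (380,335) in the crop. I'll settle, then close.

>>> arm_command --motion '[{"x": 0,"y": 0,"z": 0,"wx": 0,"wy": 0,"wz": 0,"claw": 0.2},{"x": 0,"y": 0,"z": 0,"wx": 0,"wy": 0,"wz": 0,"claw": 0.2},{"x": 0,"y": 0,"z": 0,"wx": 0,"wy": 0,"wz": 0,"claw": 0.2}]'

```text
clock: 3.68
ee_pos: [0.4131, -0.2348, 0.0131]
eef_rot: [-0.482, 0.876, -0.001, 0.001]
force: [-0.3, 0.9, 0.0]
opening: 0.0514
```

>>> arm_command --motion '[{"x": 0,"y": -0.003,"z": -0.005,"wx": 0,"wy": 0,"wz": 0,"claw": 0.2},{"x": 0,"y": -0.003,"z": -0.007,"wx": 0,"wy": 0,"wz": 0,"claw": 0.2},{"x": 0,"y": -0.003,"z": -0.007,"wx": 0,"wy": 0,"wz": 0,"claw": 0.0},{"x": 0,"y": -0.003,"z": -0.007,"wx": 0,"wy": 0,"wz": 0,"claw": -0.3},{"x": 0,"y": -0.003,"z": -0.007,"wx": 0,"wy": 0,"wz": 0,"claw": -0.6}]' --force 60

```text
clock: 4.1
ee_pos: [0.4115, -0.2375, 0.0044]
eef_rot: [-0.482, 0.876, -0.0, 0.0]
force: [-0.6, -0.2, 0.3]
opening: 0.0194
```

>>> arm_command --motion '[{"x": 0,"y": 0,"z": 0,"wx": 0,"wy": 0,"wz": 0,"claw": -1},{"x": 0,"y": 0,"z": 0,"wx": 0,"wy": 0,"wz": 0,"claw": -1},{"x": 0,"y": 0,"z": 0,"wx": 0,"wy": 0,"wz": 0,"claw": -1},{"x": 0,"y": 0,"z": 0,"wx": 0,"wy": 0,"wz": 0,"claw": -1}]' --force 80

```text
clock: 4.43
ee_pos: [0.4119, -0.2376, 0.0048]
eef_rot: [-0.482, 0.876, -0.0, 0.0]
force: [-0.1, -0.0, 5.7]
opening: 0.0079
```

```bash
python3 st.py
```

```text
4.4333 [ 0.4119 -0.2376  0.0048] F [-0.1345 -0.0499  5.662 ] T [0.1437 0.2752 0.0002] op 0.007909368141634482
tool y yaw 147.6250136419731 
 [[-0.5355 -0.8446  0.0009]
 [-0.8446  0.5355 -0.0004]
 [-0.0001 -0.0009 -1.    ]] [-0.1924  0.3116 -0.4514  0.0004 -0.8069 -0.3729]
```

>>> arm_command --motion '[{"x": 0,"y": 0,"z": 0.015,"wx": 0,"wy": 0,"wz": 0,"claw": -1},{"x": 0,"y": 0,"z": 0.045,"wx": 0,"wy": 0,"wz": 0,"claw": -1},{"x": 0,"y": 0,"z": 0.085,"wx": 0,"wy": 0,"wz": 0,"claw": -1},{"x": 0,"y": 0,"z": 0.125,"wx": 0,"wy": 0,"wz": 0,"claw": -1},{"x": 0,"y": 0,"z": 0.165,"wx": 0,"wy": 0,"wz": 0,"claw": -1}]'

```text
clock: 4.85
ee_pos: [0.4103, -0.2369, 0.1702]
eef_rot: [-0.482, 0.876, 0.001, -0.001]
force: [1.0, -0.1, -2.0]
opening: 0.0083
```

>>> arm_command --motion '[{"x": 0.005,"y": 0.02,"z": 0,"wx": 0,"wy": 0,"wz": -4,"claw": -1},{"x": 0.015,"y": 0.05,"z": 0,"wx": 0,"wy": 0,"wz": -8,"claw": -1},{"x": 0.025,"y": 0.08,"z": 0,"wx": 0,"wy": 0,"wz": -12,"claw": -1},{"x": 0.035,"y": 0.11,"z": 0,"wx": 0,"wy": 0,"wz": -16,"claw": -1},{"x": 0.045,"y": 0.14,"z": 0,"wx": 0,"wy": 0,"wz": -20,"claw": -1}]'

```text
clock: 5.27
ee_pos: [0.4559, -0.0959, 0.1685]
eef_rot: [-0.32, 0.947, 0.001, -0.001]
force: [0.8, -0.2, -3.1]
opening: 0.008
```

>>> arm_command --motion '[{"x": 0.02,"y": 0.035,"z": 0,"wx": 0,"wy": 0,"wz": -3,"claw": -1},{"x": 0.04,"y": 0.07,"z": 0,"wx": 0,"wy": 0,"wz": -6,"claw": -1},{"x": 0.06,"y": 0.105,"z": 0,"wx": 0,"wy": 0,"wz": -9,"claw": -1},{"x": 0.08,"y": 0.14,"z": 0,"wx": 0,"wy": 0,"wz": -12,"claw": -1},{"x": 0.095,"y": 0.175,"z": 0,"wx": 0,"wy": 0,"wz": -14.4,"claw": -1}]'

```text
clock: 5.68
ee_pos: [0.5518, 0.0796, 0.1681]
eef_rot: [-0.2, 0.98, 0.0, -0.001]
force: [1.1, -0.4, -2.3]
opening: 0.008
```

>>> arm_command --motion '[{"x": 0,"y": 0.003,"z": -0.02,"wx": -1.5,"wy": -0.65,"wz": 0,"claw": -1},{"x": 0.002,"y": 0.004,"z": -0.04,"wx": -3,"wy": -1.3,"wz": 0,"claw": -1},{"x": 0.003,"y": 0.004,"z": -0.06,"wx": -4.5,"wy": -1.9,"wz": 0,"claw": -1},{"x": 0.004,"y": 0.004,"z": -0.07,"wx": -5.27,"wy": -2.26,"wz": 0,"claw": -1},{"x": 0.004,"y": 0.004,"z": -0.07,"wx": -5.27,"wy": -2.26,"wz": 0,"claw": -1}]'

```text
clock: 6.1
ee_pos: [0.5525, 0.0814, 0.0951]
eef_rot: [-0.201, 0.978, -0.05, 0.006]
force: [-0.2, 0.1, -2.0]
opening: 0.008
```

```bash
python3 st.py; python3 - <<'E'
from h import *
a=capture('scene'); b=capture('top')
save(a,'p1s.png');save(b,'p1t.png')
A=cv2.resize(cv2.imread('pics/p1s.png')[90:290,180:360],None,fx=2.2,fy=2.2,interpolation=2)
B=cv2.resize(cv2.imread('pics/p1t.png')[110:310,210:390],None,fx=2.2,fy=2.2,interpolation=2)
cv2.imwrite('pics/p1.png',np.hstack([A,B]))
for d in(a,b):
  for l in('strip_edge','strip_rib','strip'):print(l,[(q['location'],q['p']) for q in mark_of(d,l)[:1]])
E
```

```text
6.1 [0.5525 0.0814 0.0951] F [-0.15    0.0895 -1.9878] T [0.3728 0.2173 0.0177] op 0.007994100825078674
tool y yaw 113.27939391188492 
 [[-0.9189 -0.3933  0.0317]
 [-0.3944  0.914  -0.0946]
 [ 0.0082 -0.0994 -0.995 ]] [ 0.4916  0.3421 -0.1756  0.1122 -1.0725 -1.7111]
strip_edge []
strip_rib []
strip []
strip_edge [([0.5911, -0.0056, 0.103], 0.89)]
strip_rib [([0.552, 0.0782, 0.118], 0.62)]
strip [([0.568, 0.0437, 0.1004], 0.98)]
```

View pics/p1.png

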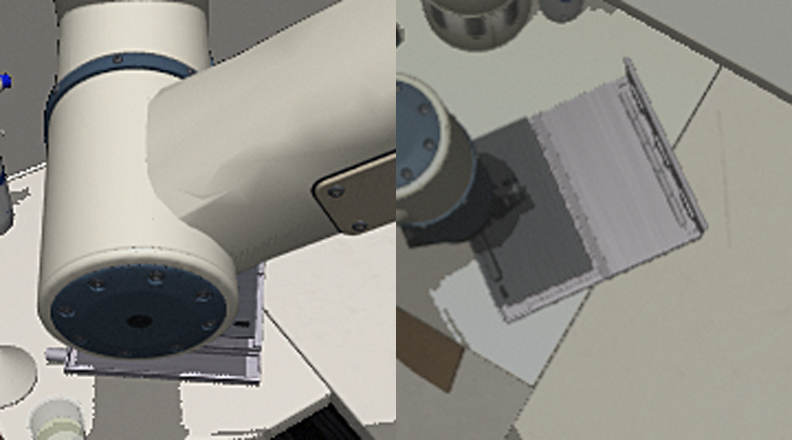

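>>> arm_command --motion '[{"x": 0.002,"y": 0,"z": -0.02,"wx": 0,"wy": 0,"wz": 0,"claw": -1},{"x": 0.004,"y": 0,"z": -0.035,"wx": 0,"wy": 0,"wz": 0,"claw": -1},{"x": 0.004,"y": 0,"z": -0.042,"wx": 0,"wy": 0,"wz": 0,"claw": -1},{"x": 0.004,"y": 0,"z": -0.042,"wx": 0,"wy": 0,"wz": 0,"claw": -1}]'

```text
clock: 6.83
ee_pos: [0.5584, 0.0809, 0.0558]
eef_rot: [-0.201, 0.978, -0.049, 0.008]
force: [0.4, -0.7, -2.4]
opening: 0.0084
```

```bash
python3 st.py; python3 - <<'E'
from h import *
b=capture('top');save(b,'p2t.png')
B=cv2.resize(cv2.imread('pics/p2t.png')[140:265,225:355],None,fx=4.6,fy=4.6,interpolation=2)
cv2.imwrite('pics/p2.png',B)
for l in('strip_edge','strip_rib','strip','lip_mid','pan'):print(l,[(q['location'],q['p']) for q in mark_of(b,l)[:1]])
E
```

```text
6.8333 [0.5584 0.0809 0.0558] F [ 0.3852 -0.74   -2.369 ] T [ 0.332   0.2476 -0.0404] op 0.008445944962977205
tool y yaw 113.1914970511372 
 [[-0.9193 -0.3918  0.0363]
 [-0.3935  0.9146 -0.0929]
 [ 0.0032 -0.0997 -0.995 ]] [ 0.4859  0.3869 -0.2227  0.12   -0.9759 -1.7201]
strip_edge [([0.5957, -0.0038, 0.0616], 0.96)]
strip_rib [([0.5584, 0.0803, 0.0762], 0.95)]
strip [([0.5758, 0.0456, 0.0578], 0.8)]
lip_mid [([0.6002, -0.0162, 0.0412], 0.61)]
pan [([0.6045, -0.0146, 0.0345], 0.56)]
```

View pics/p2.png

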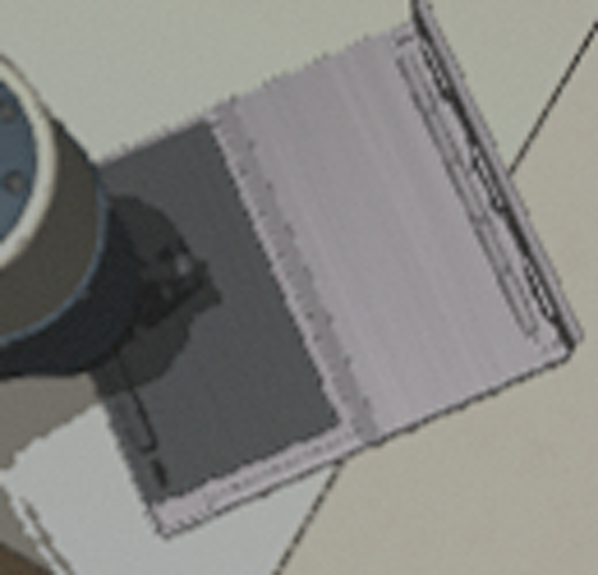

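Top crop: the strip hovers about 30 mm above the tray, its edge from (208,120) to (338,422), just in front of the lip. After correcting for parallax it is within about 2 mm of centre and about 1° off square. I'll correct both and lower it.

>>> arm_command --motion '[{"x": -0.001,"y": 0,"z": -0.008,"wx": 0,"wy": 0,"wz": 0.4,"claw": -1},{"x": -0.003,"y": -0.001,"z": -0.016,"wx": 0,"wy": 0,"wz": 0.8,"claw": -1},{"x": -0.003,"y": -0.001,"z": -0.02,"wx": 0,"wy": 0,"wz": 0.8,"claw": -1},{"x": -0.003,"y": -0.001,"z": -0.02,"wx": 0,"wy": 0,"wz": 0.8,"claw": -1},{"x": -0.003,"y": -0.001,"z": -0.02,"wx": 0,"wy": 0,"wz": 0.8,"claw": -1}]'

```text
clock: 7.55
ee_pos: [0.5561, 0.0803, 0.0368]
eef_rot: [-0.208, 0.977, -0.049, 0.01]
force: [-0.7, 0.7, -1.6]
opening: 0.0084
```

```bash
cat >> st.py <<'E'
import sys
yaw=np.radians(-66.2)
R=(Ro.from_euler('z',yaw)*Ro.from_euler('y',-.1)).as_matrix()
o=np.array([.5985,-.018,.032])
e=s['ee_pos']+M@np.array([0,-.096,.0048])
print('edge in pan',R.T@(e-o),'F pan',R.T@s['force'],'T pan',R.T@s['ft_torque'],'relrot deg',np.degrees(Ro.from_matrix(R.T@M@np.array([[0,-1,0],[-1,0,0],[0,0,-1]]).T).as_rotvec()))
E
python3 st.py
```

```text
7.55 [0.5561 0.0803 0.0368] F [-0.7199  0.6929 -1.6375] T [0.4129 0.1529 0.0374] op 0.008401487013202272
tool y yaw 114.01935971394151 
 [[-0.9135 -0.405   0.0396]
 [-0.4069  0.9088 -0.0919]
 [ 0.0012 -0.1001 -0.995 ]] [ 0.4871  0.4015 -0.2585  0.1255 -0.9227 -1.7151]
edge in pan [-0.01    0.0013  0.0106] F pan [-1.0833 -0.3791 -1.537 ] T pan [0.0303 0.4395 0.0346] relrot deg [-0.0471 -0.0153  0.2183]
```

>>> arm_command --motion '[{"x": 0,"y": 0,"z": -0.003,"wx": 0,"wy": 0,"wz": 0,"claw": -1},{"x": 0,"y": 0,"z": -0.006,"wx": 0,"wy": 0,"wz": 0,"claw": -1},{"x": 0,"y": 0,"z": -0.007,"wx": 0,"wy": 0,"wz": 0,"claw": -1},{"x": 0,"y": 0,"z": -0.007,"wx": 0,"wy": 0,"wz": 0,"claw": -1}]'

```text
clock: 7.88
ee_pos: [0.5563, 0.0804, 0.0299]
eef_rot: [-0.208, 0.977, -0.049, 0.01]
force: [-0.0, -0.3, -1.1]
opening: 0.0079
```

>>> arm_command --motion '[{"x": 0,"y": 0,"z": -0.001,"wx": 0,"wy": 0,"wz": 0,"claw": -1},{"x": 0,"y": 0,"z": -0.002,"wx": 0,"wy": 0,"wz": 0,"claw": -1},{"x": 0,"y": 0,"z": -0.002,"wx": 0,"wy": 0,"wz": 0,"claw": -1}]'

```text
clock: 8.13
ee_pos: [0.5564, 0.0805, 0.0282]
eef_rot: [-0.208, 0.977, -0.049, 0.01]
force: [-0.1, 0.0, -2.3]
opening: 0.008
```

```bash
python3 st.py; python3 - <<'E'
from h import *
b=capture('top');save(b,'p3t.png')
B=cv2.resize(cv2.imread('pics/p3t.png')[140:265,225:355],None,fx=4.6,fy=4.6,interpolation=2)
cv2.imwrite('pics/p3.png',B)
E
```

```text
8.1333 [0.5564 0.0805 0.0282] F [-0.1448  0.0406 -2.257 ] T [0.3798 0.2248 0.0176] op 0.008003790135386213
tool y yaw 114.00930258733064 
 [[-0.9135 -0.4049  0.0405]
 [-0.4069  0.9089 -0.0913]
 [ 0.0001 -0.0999 -0.995 ]] [ 0.487   0.4112 -0.2697  0.1275 -0.9008 -1.7185]
edge in pan [-0.011   0.0016  0.0021] F pan [-0.3204 -0.1161 -2.2362] T pan [-0.0504  0.4382  0.0227] relrot deg [ 0.0131 -0.003   0.2083]
```

View pics/p3.png

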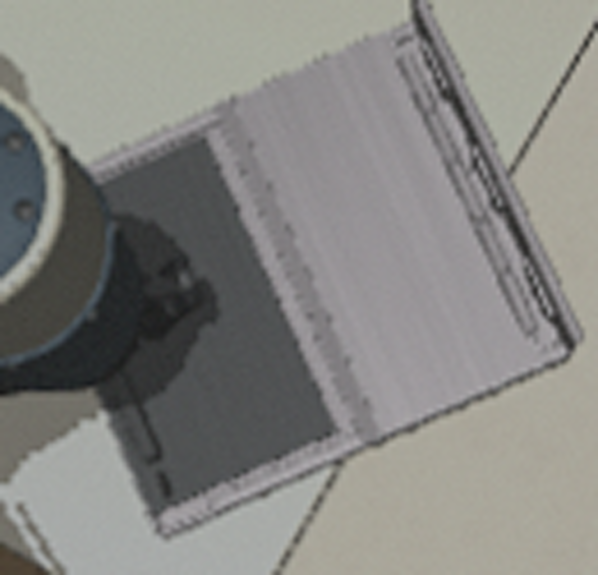

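The sheet now lies between both rims with similar margins, its edge parallel to the lip and a few mm in front of it. Now lower it to contact.

>>> arm_command --motion '[{"x": 0,"y": 0,"z": -0.001,"wx": 0,"wy": 0,"wz": 0,"claw": -1},{"x": 0,"y": 0,"z": -0.002,"wx": 0,"wy": 0,"wz": 0,"claw": -1},{"x": 0,"y": 0,"z": -0.002,"wx": 0,"wy": 0,"wz": 0,"claw": -1}]'

```text
clock: 8.43
ee_pos: [0.5564, 0.0805, 0.0261]
eef_rot: [-0.208, 0.977, -0.049, 0.01]
force: [-0.1, -0.4, -1.9]
opening: 0.0081
```

```bash
python3 st.py
```

```text
8.4333 [0.5564 0.0805 0.0261] F [-0.1331 -0.4415 -1.8745] T [ 0.4217  0.2063 -0.031 ] op 0.008098605183988975
tool y yaw 114.01261022424335 
 [[-0.9135 -0.4049  0.0406]
 [-0.4069  0.9089 -0.0913]
 [ 0.0001 -0.0999 -0.995 ]] [ 0.487   0.4136 -0.2722  0.128  -0.8959 -1.7193]
edge in pan [-0.0112  0.0016  0.0001] F pan [ 0.1614 -0.2999 -1.9001] T pan [-0.0216  0.4691 -0.029 ] relrot deg [ 0.0154 -0.0056  0.2115]
```

>>> arm_command --motion '[{"x": 0,"y": 0,"z": -0.001,"wx": 0,"wy": 0,"wz": 0,"claw": -1},{"x": 0,"y": 0,"z": -0.001,"wx": 0,"wy": 0,"wz": 0,"claw": -1},{"x": 0,"y": 0,"z": -0.001,"wx": 0,"wy": 0,"wz": 0,"claw": -1}]'

```text
clock: 8.68
ee_pos: [0.5565, 0.0805, 0.0259]
eef_rot: [-0.208, 0.977, -0.049, 0.011]
force: [-2.7, 0.4, 4.9]
opening: 0.0077
```

>>> arm_command --motion '[{"x": 0,"y": 0,"z": -0.001,"wx": 0,"wy": 0,"wz": 0,"claw": -1},{"x": 0,"y": 0,"z": -0.001,"wx": 0,"wy": 0,"wz": 0,"claw": -1},{"x": 0,"y": 0,"z": -0.001,"wx": 0,"wy": 0,"wz": 0,"claw": -1}]'

```text
clock: 8.93
ee_pos: [0.5565, 0.0806, 0.0258]
eef_rot: [-0.208, 0.977, -0.049, 0.011]
force: [-7.0, 1.6, 11.4]
opening: 0.008
```

```bash
python3 st.py
```

```text
8.9333 [0.5565 0.0806 0.0258] F [-6.9538  1.627  11.4167] T [ 0.1476  2.2708 -0.254 ] op 0.007971723238743383
tool y yaw 114.03664727108153 
 [[-0.9133 -0.4053  0.0416]
 [-0.4074  0.9087 -0.0915]
 [-0.0007 -0.1005 -0.9949]] [ 0.4874  0.4136 -0.2736  0.1291 -0.8938 -1.7201]
edge in pan [-0.0112  0.0018 -0.0002] F pan [-3.1336 -5.7058 11.7884] T pan [-2.0334  1.0514 -0.0513] relrot deg [ 0.0641 -0.038   0.2355]
```

>>> arm_command --motion '[{"x": 0,"y": 0,"z": 0.001,"wx": 0,"wy": 0,"wz": 0,"claw": -1},{"x": 0,"y": 0,"z": 0.001,"wx": 0,"wy": 0,"wz": 0,"claw": -1},{"x": 0.002,"y": -0.0045,"z": 0.0013,"wx": 0,"wy": 0,"wz": 0,"claw": -1},{"x": 0.004,"y": -0.009,"z": 0.0018,"wx": 0,"wy": 0,"wz": 0,"claw": -1},{"x": 0.004,"y": -0.009,"z": 0.0018,"wx": 0,"wy": 0,"wz": 0,"claw": -1}]'

```text
clock: 9.35
ee_pos: [0.5618, 0.0719, 0.0269]
eef_rot: [-0.208, 0.977, -0.049, 0.012]
force: [-1.7, 1.0, 4.8]
opening: 0.0083
```

```bash
python3 st.py
```

```text
9.35 [0.5618 0.0719 0.0269] F [-1.7403  1.0163  4.8116] T [0.4973 0.239  0.001 ] op 0.008254621942644447
tool y yaw 114.00736397960031 
 [[-0.9134 -0.4048  0.0433]
 [-0.4071  0.9089 -0.0902]
 [-0.0029 -0.1    -0.995 ]] [ 0.4682  0.4168 -0.2646  0.1285 -0.8954 -1.7005]
edge in pan [-0.0011  0.0031 -0.0001] F pan [-1.1437 -1.1821  4.9505] T pan [-0.0178  0.5515  0.0028] relrot deg [ 0.1874 -0.0101  0.2063]
```

Contact is light (about 5 N) and the strip slides freely, so I'll carry on under the lip.

>>> arm_command --motion '[{"x": 0.001,"y": -0.005,"z": 0.0005,"wx": 0,"wy": 0,"wz": 0,"claw": -1},{"x": 0.003,"y": -0.0095,"z": 0.001,"wx": 0,"wy": 0,"wz": 0,"claw": -1},{"x": 0.005,"y": -0.014,"z": 0.0015,"wx": 0,"wy": 0,"wz": 0,"claw": -1},{"x": 0.005,"y": -0.014,"z": 0.0015,"wx": 0,"wy": 0,"wz": 0,"claw": -1}]'

```text
clock: 9.68
ee_pos: [0.5668, 0.0579, 0.0284]
eef_rot: [-0.208, 0.977, -0.049, 0.012]
force: [-0.6, 1.0, 4.9]
opening: 0.0082
```

```bash
python3 st.py|tail -1; python3 - <<'E'
from h import *
b=capture('top');save(b,'p4t.png')
B=cv2.resize(cv2.imread('pics/p4t.png')[140:265,225:355],None,fx=4.6,fy=4.6,interpolation=2)
cv2.imwrite('pics/p4.png',B)
E
```

```text
edge in pan [ 0.0139  0.002  -0.0001] F pan [-0.6666 -0.1023  4.9741] T pan [0.0004 0.5556 0.0109] relrot deg [ 0.1821 -0.0196  0.2074]
```

View pics/p4.png

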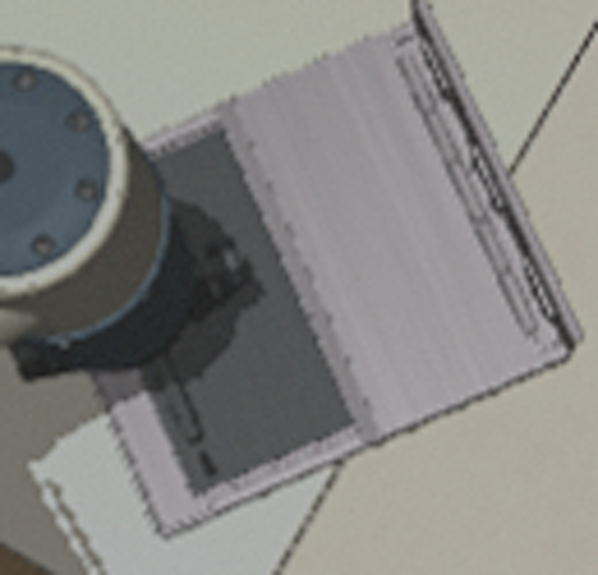

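The sheet moved 25 mm but its visible front only about 11 mm, so about 14 mm is under the lip, which matches my estimate. On to feeling for the bar.

>>> arm_command --motion '[{"x": 0.0015,"y": -0.0045,"z": 0.0005,"wx": 0,"wy": 0,"wz": 0,"claw": -1},{"x": 0.0035,"y": -0.009,"z": 0.001,"wx": 0,"wy": 0,"wz": 0,"claw": -1},{"x": 0.005,"y": -0.012,"z": 0.0013,"wx": 0,"wy": 0,"wz": 0,"claw": -1},{"x": 0.005,"y": -0.012,"z": 0.0013,"wx": 0,"wy": 0,"wz": 0,"claw": -1}]'

```text
clock: 10.07
ee_pos: [0.5717, 0.046, 0.0297]
eef_rot: [-0.208, 0.977, -0.049, 0.012]
force: [-0.2, 2.1, 5.2]
opening: 0.0084
```

```bash
python3 st.py|tail -1
```

```text
edge in pan [ 0.0268  0.0017 -0.0001] F pan [-1.4052  0.6881  5.4112] T pan [-0.1023  0.9026 -0.0059] relrot deg [ 0.1768 -0.0153  0.2092]
```

>>> arm_command --motion '[{"x": 0.0004,"y": -0.0009,"z": 0.0001,"wx": 0,"wy": 0,"wz": 0,"claw": -1},{"x": 0.0008,"y": -0.0018,"z": 0.0002,"wx": 0,"wy": 0,"wz": 0,"claw": -1},{"x": 0.0012,"y": -0.0027,"z": 0.0003,"wx": 0,"wy": 0,"wz": 0,"claw": -1},{"x": 0.0012,"y": -0.0027,"z": 0.0003,"wx": 0,"wy": 0,"wz": 0,"claw": -1}]'

```text
clock: 10.4
ee_pos: [0.5727, 0.0439, 0.03]
eef_rot: [-0.208, 0.977, -0.049, 0.012]
force: [-1.4, 4.9, 6.8]
opening: 0.0081
```

```bash
python3 st.py|tail -1
```

```text
edge in pan [ 0.0291  0.0017 -0.0001] F pan [-4.3156  0.6506  7.2539] T pan [-0.11    1.6831  0.0134] relrot deg [0.1814 0.0093 0.2205]
```

>>> arm_command --motion '[{"x": 0.0004,"y": -0.0009,"z": 0.0001,"wx": 0,"wy": 0,"wz": 0,"claw": -1},{"x": 0.0008,"y": -0.0018,"z": 0.0002,"wx": 0,"wy": 0,"wz": 0,"claw": -1},{"x": 0.0008,"y": -0.0018,"z": 0.0002,"wx": 0,"wy": 0,"wz": 0,"claw": -1}]'

```text
clock: 10.65
ee_pos: [0.5735, 0.0421, 0.0302]
eef_rot: [-0.208, 0.977, -0.049, 0.012]
force: [-2.8, 5.1, 5.5]
opening: 0.0081
```

```bash
python3 st.py|tail -1
```

```text
edge in pan [ 0.0311  0.0018 -0.0001] F pan [-5.1727 -0.504   6.0547] T pan [-0.1194  1.7066 -0.026 ] relrot deg [0.1871 0.0085 0.2238]
```

>>> arm_command --motion '[{"x": 0.0004,"y": -0.0009,"z": -0.0002,"wx": 0,"wy": 0,"wz": 0,"claw": -1},{"x": 0.0008,"y": -0.0018,"z": -0.0005,"wx": 0,"wy": 0,"wz": 0,"claw": -1},{"x": 0.0008,"y": -0.0018,"z": -0.0005,"wx": 0,"wy": 0,"wz": 0,"claw": -1}]'

```text
clock: 10.9
ee_pos: [0.5744, 0.0408, 0.0303]
eef_rot: [-0.208, 0.977, -0.048, 0.012]
force: [-4.7, 6.4, 10.4]
opening: 0.0081
```

```bash
python3 st.py|tail -1
```

```text
edge in pan [ 0.0326  0.0021 -0.0002] F pan [-6.7172 -1.6958 11.1165] T pan [-0.6056  2.6336 -0.0185] relrot deg [0.2391 0.0301 0.2213]
```

Friction could be masking the rubber's force, so I'll unload the press to tell them apart.

>>> arm_command --motion '[{"x": 0,"y": 0,"z": 0.001,"wx": 0,"wy": 0,"wz": 0,"claw": -1},{"x": 0,"y": 0,"z": 0.0014,"wx": 0,"wy": 0,"wz": 0,"claw": -1},{"x": 0,"y": 0,"z": 0.0014,"wx": 0,"wy": 0,"wz": 0,"claw": -1}]'

```text
clock: 11.15
ee_pos: [0.5738, 0.0396, 0.0304]
eef_rot: [-0.208, 0.977, -0.049, 0.011]
force: [-0.4, 3.9, 3.4]
opening: 0.0083
```

```bash
python3 st.py|tail -1
```

```text
edge in pan [ 0.0335  0.001  -0.0001] F pan [-3.4172  1.1828  3.8061] T pan [0.3004 1.2932 0.0142] relrot deg [ 0.0851 -0.0048  0.2156]
```

>>> arm_command --motion '[{"x": 0.0004,"y": -0.0009,"z": 0.0001,"wx": 0,"wy": 0,"wz": 0,"claw": -1},{"x": 0.0008,"y": -0.0018,"z": 0.0002,"wx": 0,"wy": 0,"wz": 0,"claw": -1},{"x": 0.0008,"y": -0.0018,"z": 0.0002,"wx": 0,"wy": 0,"wz": 0,"claw": -1}]'

```text
clock: 11.4
ee_pos: [0.5744, 0.0375, 0.0306]
eef_rot: [-0.208, 0.977, -0.049, 0.011]
force: [-1.3, 4.7, 4.2]
opening: 0.0079
```

```bash
python3 st.py|tail -1
```

```text
edge in pan [ 0.0357  0.0006 -0.0001] F pan [-4.4322  0.699   4.6174] T pan [0.2654 1.4479 0.0802] relrot deg [ 0.0531 -0.0014  0.2046]
```

>>> arm_command --motion '[{"x": 0.0004,"y": -0.0009,"z": 0.0001,"wx": 0,"wy": 0,"wz": 0,"claw": -1},{"x": 0.0008,"y": -0.0018,"z": 0.0002,"wx": 0,"wy": 0,"wz": 0,"claw": -1},{"x": 0.0008,"y": -0.0018,"z": 0.0002,"wx": 0,"wy": 0,"wz": 0,"claw": -1},{"x": 0.0008,"y": -0.0018,"z": 0.0002,"wx": 0,"wy": 0,"wz": 0,"claw": -1}]'

```text
clock: 11.73
ee_pos: [0.575, 0.0355, 0.0308]
eef_rot: [-0.208, 0.977, -0.049, 0.011]
force: [-1.6, 3.4, 4.7]
opening: 0.0082
```

```bash
python3 st.py|tail -1
```

```text
edge in pan [ 0.0377  0.0005 -0.0001] F pan [-3.3023 -0.1121  5.0827] T pan [ 0.1485  1.4467 -0.0502] relrot deg [ 0.0366 -0.0121  0.2012]
```

>>> arm_command --motion '[{"x": 0.0004,"y": -0.0009,"z": 0.0001,"wx": 0,"wy": 0,"wz": 0,"claw": -1},{"x": 0.0008,"y": -0.0018,"z": 0.0002,"wx": 0,"wy": 0,"wz": 0,"claw": -1},{"x": 0.0008,"y": -0.0018,"z": 0.0002,"wx": 0,"wy": 0,"wz": 0,"claw": -1},{"x": 0.0008,"y": -0.0018,"z": 0.0002,"wx": 0,"wy": 0,"wz": 0,"claw": -1}]'

```text
clock: 12.07
ee_pos: [0.5757, 0.0338, 0.031]
eef_rot: [-0.208, 0.977, -0.049, 0.01]
force: [-0.9, 4.1, 5.2]
opening: 0.008
```

```bash
python3 st.py|tail -1
```

```text
edge in pan [ 0.0396  0.0004 -0.0001] F pan [-3.618   0.8071  5.6309] T pan [0.079  1.6334 0.0021] relrot deg [ 0.0295 -0.0089  0.2046]
```

Still constant friction at about 3.5 N, so the bar hasn't been met yet.

>>> arm_command --motion '[{"x": 0.0004,"y": -0.0009,"z": 0.0001,"wx": 0,"wy": 0,"wz": 0,"claw": -1},{"x": 0.0008,"y": -0.0018,"z": 0.0002,"wx": 0,"wy": 0,"wz": 0,"claw": -1},{"x": 0.0008,"y": -0.0018,"z": 0.0002,"wx": 0,"wy": 0,"wz": 0,"claw": -1},{"x": 0.0008,"y": -0.0018,"z": 0.0002,"wx": 0,"wy": 0,"wz": 0,"claw": -1}]'

```text
clock: 12.4
ee_pos: [0.5765, 0.032, 0.0312]
eef_rot: [-0.208, 0.977, -0.049, 0.01]
force: [-1.8, 3.4, 5.2]
opening: 0.0081
```

```bash
python3 st.py|tail -1
```

```text
edge in pan [ 0.0416  0.0004 -0.0001] F pan [-3.3321 -0.2505  5.5585] T pan [ 0.0185  1.6351 -0.0232] relrot deg [ 0.0299 -0.0078  0.2024]
```

>>> arm_command --motion '[{"x": 0.0004,"y": -0.0009,"z": 0.0001,"wx": 0,"wy": 0,"wz": 0,"claw": -1},{"x": 0.0008,"y": -0.0018,"z": 0.0002,"wx": 0,"wy": 0,"wz": 0,"claw": -1},{"x": 0.0008,"y": -0.0018,"z": 0.0002,"wx": 0,"wy": 0,"wz": 0,"claw": -1},{"x": 0.0008,"y": -0.0018,"z": 0.0002,"wx": 0,"wy": 0,"wz": 0,"claw": -1}]'

```text
clock: 12.73
ee_pos: [0.5773, 0.0302, 0.0314]
eef_rot: [-0.208, 0.977, -0.049, 0.011]
force: [-1.8, 3.8, 5.2]
opening: 0.0084
```

```bash
python3 st.py|tail -1; python3 -c "
from h import *
d=capture('top');save(d,'p5t.png')
B=cv2.resize(cv2.imread('pics/p5t.png')[140:265,225:355],None,fx=4.6,fy=4.6,interpolation=2)
cv2.imwrite('pics/p5.png',B)
print([(q['location'],q['p']) for q in mark_of(d,'lip_mid')],[(q['location'],q['p']) for q in mark_of(d,'strip_rib')])"
```

```text
edge in pan [ 0.0436  0.0004 -0.0001] F pan [-3.6197 -0.0804  5.6092] T pan [ 0.054   1.6665 -0.0255] relrot deg [ 0.0313 -0.008   0.2034]
[([0.599, -0.0157, 0.0429], 0.92), ([0.5781, 0.0288, 0.0521], 0.29)] [([0.5756, 0.0273, 0.0485], 0.9), ([0.7335, 0.2579, -0.0005], 0.57)]
```

View pics/p5.png

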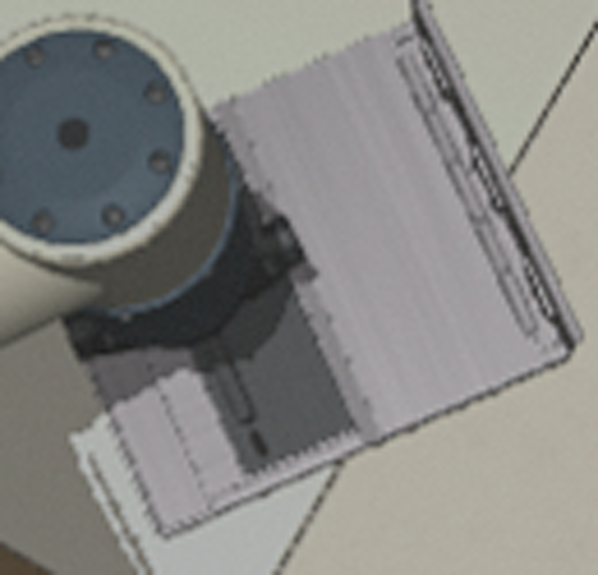

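The picture shows about 61 mm of sheet still out in front of the lip, so 45–49 mm is under it, square and with the flap down. The bar must be close.

>>> arm_command --motion '[{"x": 0.0004,"y": -0.0009,"z": 0.0001,"wx": 0,"wy": 0,"wz": 0,"claw": -1},{"x": 0.0008,"y": -0.0018,"z": 0.0002,"wx": 0,"wy": 0,"wz": 0,"claw": -1},{"x": 0.0008,"y": -0.0018,"z": 0.0002,"wx": 0,"wy": 0,"wz": 0,"claw": -1},{"x": 0.0008,"y": -0.0018,"z": 0.0002,"wx": 0,"wy": 0,"wz": 0,"claw": -1}]'

```text
clock: 13.22
ee_pos: [0.5781, 0.0284, 0.0316]
eef_rot: [-0.208, 0.977, -0.049, 0.01]
force: [-2.5, 4.2, 5.7]
opening: 0.0081
```

```bash
python3 st.py|tail -1
```

```text
edge in pan [ 0.0455  0.0004 -0.0001] F pan [-4.216  -0.5758  6.1277] T pan [0.0147 1.5573 0.0248] relrot deg [ 0.026  -0.0071  0.2016]
```

>>> arm_command --motion '[{"x": 0.0004,"y": -0.0009,"z": 0.0001,"wx": 0,"wy": 0,"wz": 0,"claw": -1},{"x": 0.0008,"y": -0.0018,"z": 0.0002,"wx": 0,"wy": 0,"wz": 0,"claw": -1},{"x": 0.0008,"y": -0.0018,"z": 0.0002,"wx": 0,"wy": 0,"wz": 0,"claw": -1},{"x": 0.0008,"y": -0.0018,"z": 0.0002,"wx": 0,"wy": 0,"wz": 0,"claw": -1}]'

```text
clock: 13.55
ee_pos: [0.5789, 0.0269, 0.0318]
eef_rot: [-0.208, 0.977, -0.049, 0.011]
force: [-2.0, 5.4, 4.7]
opening: 0.0081
```

```bash
python3 st.py|tail -1
```

```text
edge in pan [ 0.0473  0.0005 -0.0001] F pan [-5.2061  0.3457  5.2379] T pan [ 0.0861  1.9837 -0.0262] relrot deg [0.0431 0.0152 0.1949]
```

Force is starting to rise (4.2 → 5.2 N), and the last step fell short of its command. Continue.

>>> arm_command --motion '[{"x": 0.0004,"y": -0.0009,"z": 0.0001,"wx": 0,"wy": 0,"wz": 0,"claw": -1},{"x": 0.0008,"y": -0.0018,"z": 0.0002,"wx": 0,"wy": 0,"wz": 0,"claw": -1},{"x": 0.0008,"y": -0.0018,"z": 0.0002,"wx": 0,"wy": 0,"wz": 0,"claw": -1},{"x": 0.0008,"y": -0.0018,"z": 0.0002,"wx": 0,"wy": 0,"wz": 0,"claw": -1}]'

```text
clock: 13.88
ee_pos: [0.5796, 0.0257, 0.0319]
eef_rot: [-0.208, 0.977, -0.048, 0.011]
force: [-3.6, 7.2, 5.2]
opening: 0.008
```

```bash
python3 st.py|tail -1
```

```text
edge in pan [ 0.0486  0.0007 -0.0002] F pan [-7.471  -0.3595  5.9595] T pan [ 0.1336  2.8949 -0.1722] relrot deg [0.0634 0.0651 0.1834]
```

>>> arm_command --motion '[{"x": 0.0004,"y": -0.0009,"z": 0.0001,"wx": 0,"wy": 0,"wz": 0,"claw": -1},{"x": 0.0008,"y": -0.0018,"z": 0.0002,"wx": 0,"wy": 0,"wz": 0,"claw": -1},{"x": 0.0008,"y": -0.0018,"z": 0.0002,"wx": 0,"wy": 0,"wz": 0,"claw": -1},{"x": 0.0008,"y": -0.0018,"z": 0.0002,"wx": 0,"wy": 0,"wz": 0,"claw": -1}]'

```text
clock: 14.22
ee_pos: [0.5802, 0.0245, 0.0321]
eef_rot: [-0.207, 0.977, -0.048, 0.011]
force: [-4.1, 10.2, 6.3]
opening: 0.0081
```

```bash
python3 st.py|tail -1
```

```text
edge in pan [ 0.0499  0.0007 -0.0003] F pan [-10.307    0.3496   7.3634] T pan [ 0.0586  3.967  -0.1681] relrot deg [0.0771 0.1178 0.1751]
```

The force now climbs at about 2 N/mm, which is the rubber's stiffness, so this is the bar: about 6.5 N on it above friction. I'll press down a bit more and hold.

>>> arm_command --motion '[{"x": 0.0002,"y": -0.0004,"z": -0.0003,"wx": 0,"wy": 0,"wz": 0,"claw": -1},{"x": 0.0002,"y": -0.0004,"z": -0.0006,"wx": 0,"wy": 0,"wz": 0,"claw": -1},{"x": 0.0002,"y": -0.0004,"z": -0.0006,"wx": 0,"wy": 0,"wz": 0,"claw": -1},{"x": 0.0002,"y": -0.0004,"z": -0.0006,"wx": 0,"wy": 0,"wz": 0,"claw": -1},{"x": 0.0002,"y": -0.0004,"z": -0.0006,"wx": 0,"wy": 0,"wz": 0,"claw": -1}]'

```text
clock: 14.63
ee_pos: [0.5802, 0.0245, 0.032]
eef_rot: [-0.208, 0.977, -0.048, 0.011]
force: [-6.9, 13.1, 11.7]
opening: 0.0083
```

>>> arm_command --motion '[{"x": 0,"y": 0,"z": 0,"wx": 0,"wy": 0,"wz": 0,"claw": -1},{"x": 0,"y": 0,"z": 0,"wx": 0,"wy": 0,"wz": 0,"claw": -1},{"x": 0,"y": 0,"z": 0,"wx": 0,"wy": 0,"wz": 0,"claw": -1},{"x": 0,"y": 0,"z": 0,"wx": 0,"wy": 0,"wz": 0,"claw": -1},{"x": 0,"y": 0,"z": 0,"wx": 0,"wy": 0,"wz": 0,"claw": -1}]'

```text
clock: 15.05
ee_pos: [0.5802, 0.0245, 0.032]
eef_rot: [-0.208, 0.977, -0.048, 0.011]
force: [-6.7, 12.3, 12.0]
opening: 0.0083
```

```bash
python3 st.py; python3 -c "
from h import *
d=capture('top');s=capture('scene');save(d,'p6t.png');save(s,'p6s.png')
B=cv2.resize(cv2.imread('pics/p6t.png')[140:265,225:355],None,fx=3,fy=3,interpolation=2)
A=cv2.resize(cv2.imread('pics/p6s.png')[120:290,190:360],None,fx=375/170,fy=375/170,interpolation=2)
cv2.imwrite('pics/p6.png',np.hstack([B,A]))
for l in('beaker','funnel','amber_open','amber_capped','pen','lip_mid'):print(l,[(np.round(q['location'],3).tolist(),round(q['p'],2)) for q in mark_of(d,l)[:1]+mark_of(s,l)[:1]])"
```

```text
15.05 [0.5802 0.0245 0.032 ] F [-6.6669 12.3305 12.0254] T [ 4.2813  2.5412 -0.1584] op 0.008320635700392313
tool y yaw 113.98478716949934 
 [[-0.9136 -0.4046  0.0407]
 [-0.4066  0.9093 -0.0886]
 [-0.0012 -0.0975 -0.9952]] [ 0.3728  0.4311 -0.223   0.1232 -0.9146 -1.6   ]
edge in pan [ 0.0499  0.0007 -0.0004] F pan [-12.702   -1.124   13.3602] T pan [-0.6102  4.9427 -0.098 ] relrot deg [0.0873 0.1352 0.1838]
beaker [([0.592, 0.209, 0.001], 0.71)]
funnel [([0.699, 0.167, -0.004], 0.85), ([0.701, 0.168, -0.001], 0.78)]
amber_open [([0.667, 0.237, 0.001], 0.56), ([0.664, 0.237, -0.0], 0.85)]
amber_capped [([0.736, 0.257, 0.001], 0.79), ([0.739, 0.259, -0.001], 0.93)]
pen [([0.666, 0.239, 0.0], 0.43), ([0.572, 0.284, -0.002], 0.77)]
lip_mid [([0.6, -0.018, 0.043], 0.86)]
```

View pics/p6.png

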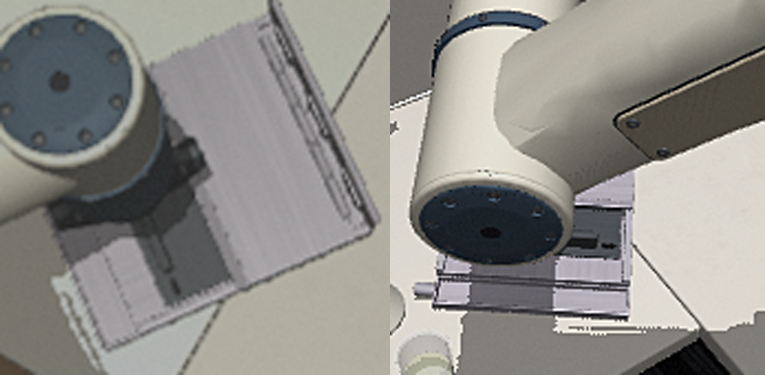

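The final crops show the strip square in the tray, the flap down and the rib gripped in front of the lip. Forces are steady, so I'm handing in.

```bash
python3 -c "
from rig import *
print(hand_in())"; python3 st.py | tail -1
```

```text
the job is handed in; nothing more can be done
None
the job is handed in; nothing more can be done
```

I slid the strip under the flap onto the rubber stop bar and handed the job in while still gripping it by the rib at 80 N, about 15 s in. No verdict was reported.

**Finding the bar:** Sliding friction stayed at about 3.5 N. The resistance then climbed at about 2 N/mm, which matches the rubber, until about 50 mm of the strip was under the lip by my estimate. At hand-in the total push was about 12.7 N. I put 5–7 N of that on the rubber and the rest down to friction, but I could not measure that split directly.

**Last checks:**

| Check | Result |
|---|---|
| Press on the tray | about 13 N, plus the strip's weight |
| Flatness | within 0.3°, and within 0.5 mm of the floor |
| Squareness | about 0.2° off my estimate of the tray's angle, itself good to about 1° |
| Movement | none over the last 0.4 s |
| Flap | down in the last picture; its angle was not measured |
| Beaker, funnel and both amber bottles | within about 4 mm of where they started |
| Pen | scene camera within about 3 mm of its start; the top camera's low-confidence hit (0.43) fell on the open amber bottle, so I ignored it |

**Disagreements:**
- My 50 mm reading fits the stated range for the bar (30–46 mm plus up to 4 mm of give) only at its far end. My tray position may be off by 2–3 mm.
- There was a rise in force at about 27–33 mm that turned out to be friction, not the bar.

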